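Move a lift-off guard door to the other capping station

ROBOT

A 6-joint arm with a two-finger parallel gripper is mounted at the origin on the work surface. World frame = base frame: x ahead of the robot, y to its left, z up, the work surface at z = 0. Lengths are in m, angles in rad, forces in N, time in s.
With the tool pointing down it reaches from about 0.375 to 0.75 m from the base axis. Payload 9 kg.
Tool frame: the origin (TCP) lies at the very end of the fingers, on their centre line; the grasp point (between the pads) lies ctrl.grip_point_offset behind it (ctrl.grip_point_offset is the distance from the TCP to the grasp point, in m); y points along the fingers, x is the direction in which the jaws open and shut, and the axes are right-handed (so a half turn about y gives the same grasp; the last joint's range is limited). The gripper opens to 85 mm and grips with 20 to 120 N. Pads are 22 mm wide; open, the fingers measure 114 mm over their backs; the gripper's body (76 mm by 85 mm) begins 54 mm behind the grasp point. The pads swing forward as they close: fully open they stand 13 mm farther back than shut.
Start: joints at [-1.524, 0.104, 0.097, 1.564, 0, 1.353], TCP at [0.157, -0.579, 0.231] pointing down, gripper open.
Joint ranges: [-2.99, 2.99], [-0.84, 1.86], [-1.1, 1.16], [-1.84, 2.11], [-1.51, 1.56], [-3.14, 3.14]. Speed limits (rad/s): [2.22, 2.22, 2.57, 3.14, 3.14, 3.14].

INTERFACE

Orientations are given as a rotation vector (axis times angle).
In Python, from cell import ctrl gives the robot as it stands.
- The arm moves only by the tool servo_tool, never from a script. Its argument "series" is a list of rows, each an object with "travel": the shift along the tool's x, y, z in m, a list of three; "twist": the turn about the tool's y in degrees; "hand": the closure in counts, from 0 (fully open) to 255 (shut). In form: [{"travel": [x, y, z], "twist": twist, "hand": hand}, ...]. A call has 1 to 20 rows; each row shifts and turns the pose as measured when the row begins, along the tool's axes as they then stand; what a row does not reach is not made up. A row lasts 1/12 s, in which the tool goes at most 41.7 mm and 7.16 degrees, less where a joint would pass 70% of its speed; a pose out of reach is approached as far as the arm can. A call is refused whole if a number of a shift passes 0.0417 or a number of a turn 7.16, either way. A call with a gripper value outside its range is refused whole. The fingers move at their own pace and stop on an object; "squeeze" is the grip in N (left out, the last holds). Time passes only in rows, so rows that do not move let the fingers close. It gives the time, the measured TCP pose, the force and the opening at its end, in the units of the state.
- ctrl.sense(): the state, without advancing time (a new reading comes with each control period).
- ctrl.get_image(name): name is "side" or "top"; returns the picture (400x640x3 uint8, red, green, blue); there is no depth.
- ctrl.get_calibration(name): a dict with "camera_matrix" (3x3 intrinsics, pixels), "xyz" and "attitude" of the camera in the world. Camera axes: x right, y up, looking along -z (the intrinsics and any distortion apply to the point x, -y, -z); pixel columns grow to the right and rows downward; lengths in m; the calibration is good to about 2 mm. A picture is of the moment at which its call begins. get_calibration takes no time and is no camera call.
- ctrl.hand_in(): hands the job in, once; it reports no verdict.
Trained networks look in the newest picture that a camera, given by its name, has taken for a name from the list of things; names that differ only in an ending like _2 or _b are one class to them, and where a whole thing is asked for, a point or a joint stands for the part that bears it (a point fixed in the world has none). Each returns a list of dicts, best first, with "conf" (0 to 1); they miss things now and then, are a little off and sometimes report something else, mostly with a low value. They report only what shows in the picture. A call takes as long as a camera call. They do not tell look-alikes from the thing itself.
- ctrl.masks_of(camera, target): "mask" (400x640 bool, what is visible of it).
- ctrl.tip_of(camera, target): "point" ([x, y, z] in m, in the coordinates of the camera as it stood for that picture, good to about 4 mm: a listed point, or the origin of a listed thing).
The state is a dict: "clock": time; "qpos": joint angles; "qvel": joint speeds; "tau": joint torques, N m; "tool_pos": TCP position; "eef_rot": TCP orientation; "ft_force": force on the tool from outside, world axes, zero at the start; "torque": the same for the moment, N m; "finger_gap": opening from 0.0 (shut) to 1.0 (fully open).
Only numpy, scipy, OpenCV 4.12 (cv2) and the standard library are available. Lean on these libraries where they do the work, as an engineer would, in place of code of your own. Each camera call takes 0.05 s, during which the arm holds its last target. There are 200 camera calls.

TASK

Squeeze the two sprung hinge pins of the guard door together, lift the door off the jar-capping station it hangs on, and hang it on the other, open station: lower its barrel gently into the cradle until it is fully down and let the pins spring out into the holes of both ears. Leave the dropper bottle and the two loose jars where they stand, and let go of the door.

Things in the scene. Friction and masses are not known exactly. Their poses are not given: they have to be found in the camera images.
- door: Guard door, about 0.3 kg: white panel 150 mm wide, 138 high, 4 thick, under a level steel barrel 22 mm in diameter, 90 long. Origin: middle of the barrel, on the hinge axis; y along the barrel, z up as it hangs, x into the station. The panel's mid-plane is at x = -20 mm, z = -130 to +8 mm. Two black tabs stand on the barrel (see tabs): squeezed, they draw the pins and hold the door.
- tabs (a point): Midway between the tops of the door's two upright black tabs, 60 mm above the hinge axis (barrel top: 11 mm above it). Each tab is 16 mm in x, 5 thick in y and fixed to one hinge pin. Over their outer faces 55 mm with pins out, 31 mm with pins fully drawn. Squeeze them along the door's y from above; fingertips kept 29 mm or more above the hinge axis clear the ears.
- panel_foot (a point): Middle of the door panel's lower edge: 20 mm in front of the hinge axis (the station's -x side) and 130 mm below it when the door hangs.
- pin_left (a joint): Sprung hinge pin at the door's +y end, 8 mm diameter: 0 = fully out (its tip 10 mm beyond the barrel end), 0.012 = fully drawn, tip inside the barrel. Spring 8 N when out, 14 N when drawn.
- pin_right (a joint): The same at the door's -y end.
- station_a: Grey and aluminium capping station on which the door hangs at the start, bolted to the table: base plate 170 x 190 mm, 122 mm high behind, steel hinge bracket at its front top. Origin: middle of the underside; its front faces its -x. Its bracket is like station_b's, clamped at its lowest.
- station_b: The other, identical station, bolted down, no door. Same axes. Its steel bracket has two ears 10 mm thick, 95 mm apart inside, tops 21 mm above the bracket's hinge axis, then a flared lead-in to 27 mm. Each has a 12 mm square hole on that axis for a pin, and inside it a V cradle that centres the barrel when fully down; posts keep the panel upright.
- seat_a (a point): Hinge axis on station_a, midway between the ears (165 mm above the table, 45 mm in front of the station's origin). Axes as the station's.
- seat_b (a point): Lowest possible hinge axis of station_b, midway between its ears; the door belongs here in plan, axes parallel to the station's. The bracket is clamped through upright slots, and its true hinge axis lies 4 to 28 mm above this point (not measured): feel for the cradle. Released some mm too high, the pins catch on the ears and stay in. The clamped bracket does not yield.
- dropper: Loose amber dropper bottle with black bulb, 35 mm diameter, 96 mm high; origin under its base.
- jar_one: Loose black jar with gold domed cap, 55 mm diameter, 47 mm high; origin under its base.
- jar_two: A second such jar.
Mind the look-alikes: they are no part of the job. Of the things that look like the door, the largest one is meant.

How it is judged:
By the outcome, as a careful person would: the job done as asked, in the order asked, and still so for the second after the job is handed in, with the robot touching nothing.
It also fails if it takes over 58 s, if anything falls off the work surface, if the arm or the gripper's body presses on something with over 40 N, if the wrist force passes 120 N, or if a joint passes its speed limit or range.

## Working session

There is one attempt and no reset: what is moved stays moved. The work goes in short steps, Python scripts to look and compute and a tool call to move; the robot and the scene stay as the last step left them, time stands still between calls to the robot, and variables do not carry over. Pictures are saved under pics/ and viewed, about 8 in all and at most 12, crops included, and the job is handed in when it is done.

Besides the shell and the picture viewer there is one more tool, called after ">>>" in YAML: its name, and indented under it one key for each argument. servo_tool: Moves the arm, as the interface text tells. Its arguments: {"type":"object","properties":{"series":{"type":"array"},"squeeze":{"type":"number"}},"required":["series"]}

```bash
ls; mkdir -p pics; cat > h.py <<'E'
import numpy as np, cv2
from scipy.spatial.transform import Rotation as R
from cell import ctrl
def cam(n):
    c=ctrl.get_calibration(n); a=np.array(c["attitude"],float)
    Rm=R.from_rotvec(a).as_matrix() if a.size==3 else a
    return np.array(c["camera_matrix"]),np.array(c["xyz"]),Rm
def toworld(n,p):
    K,t,Rm=cam(n); return Rm@np.array(p)+t
def proj(n,p):
    K,t,Rm=cam(n); q=Rm.T@(np.array(p)-t); q=q*[1,-1,-1]; u=K@q; return u[:2]/u[2]
def ray(n,u,v,z):
    K,t,Rm=cam(n); d=np.linalg.inv(K)@[u,v,1]; d=Rm@(d*[1,-1,-1]); return t+d*(z-t[2])/d[2]
E
python3 - <<'E'
from h import *
print(ctrl.get_calibration("side"),ctrl.get_calibration("top"),ctrl.grip_point_offset)
ims=[]
for n in("side","top"):
    im=ctrl.get_image(n); cv2.imwrite(f"pics/{n}0.png",im[...,::-1])
    for t in("door","tabs","panel_foot","station_a","station_b","dropper","jar_one"):
        for d in ctrl.tip_of(n,t): 
            w=toworld(n,d["point"]); print(n,t,round(d["conf"],2),w.round(3),proj(n,w).round())
s=ctrl.sense();print(s)
E
```

```text
pics
{'camera_matrix': array([[505.05515926,   0.        , 317.54915685],
       [  0.        , 505.05515926, 203.00304115],
       [  0.        ,   0.        ,   1.        ]]), 'xyz': array([-0.19425064,  0.70640929,  1.17563157]), 'attitude': array([ 0.3818718 , -0.89240656, -2.221379  ])} {'camera_matrix': array([[478.85626049,   0.        , 317.94019109],
       [  0.        , 478.85626049, 199.70200431],
       [  0.        ,   0.        ,   1.        ]]), 'xyz': array([0.18072352, 0.01973049, 1.67210167]), 'attitude': array([ 0.13482551, -0.1662539 , -1.56839471])} 0.0187
side door 0.73 [ 0.566 -0.2    0.164] [353. 156.]
side door 0.68 [ 0.422  0.425 -0.   ] [229. 346.]
side tabs 0.62 [ 0.569 -0.199  0.227] [353. 139.]
side panel_foot 0.58 [ 0.55  -0.206  0.039] [357. 187.]
side station_a 0.84 [ 0.61  -0.185  0.003] [338. 189.]
side station_a 0.73 [0.608 0.236 0.002] [240. 262.]
side station_a 0.28 [0.563 0.228 0.165] [246. 232.]
side station_b 0.84 [ 0.61  -0.185  0.003] [338. 189.]
side station_b 0.73 [0.608 0.236 0.002] [240. 262.]
side station_b 0.28 [0.563 0.228 0.165] [24
[... 769 characters left out ...]
193. 223.]
top jar_one 0.63 [ 0.47  -0.011  0.001] [317. 209.]
{'clock': 0.8, 'qpos': array([-1.52369946e+00,  1.04072281e-01,  9.73246941e-02,  1.56389793e+00,
       -2.29686987e-05,  1.35311340e+00]), 'qvel': array([-0.00122647, -0.00048311, -0.00113454, -0.00089758,  0.00062254,
       -0.00017465]), 'tau': array([-8.88897721e-04, -5.56715441e+01,  5.03746712e+01,  7.61017927e-04,
       -4.92422460e-04,  3.37741696e-06]), 'tool_pos': array([ 0.15703224, -0.5791291 ,  0.23136053]), 'eef_rot': array([-1.32302647,  1.01191587, -1.01204846]), 'ft_force': array([-0.86502149,  0.24826037, -0.92980333]), 'torque': array([-0.02654531, -0.01560597, -0.00326839]), 'finger_gap': 1.004179826484125}
```

```bash
python3 - <<'E'
from h import *
a=cv2.imread("pics/side0.png");b=cv2.imread("pics/top0.png")
cv2.imwrite("pics/both0.png",cv2.resize(np.vstack([a[60:380,100:560],b[80:300,100:560]]),None,fx=1.1,fy=1.1))
cv2.imwrite("pics/crops0.png",np.hstack([cv2.resize(a[110:240,300:420],None,fx=3.3,fy=3.3),cv2.resize(b[140:270,335:455],None,fx=3.3,fy=3.3)]))
print(R.from_rotvec(ctrl.sense()["eef_rot"]).as_matrix().round(3))
E
```

```text
[[ 0.262 -0.     0.965]
 [-0.965 -0.     0.262]
 [ 0.    -1.    -0.   ]]
```

View pics/both0.png

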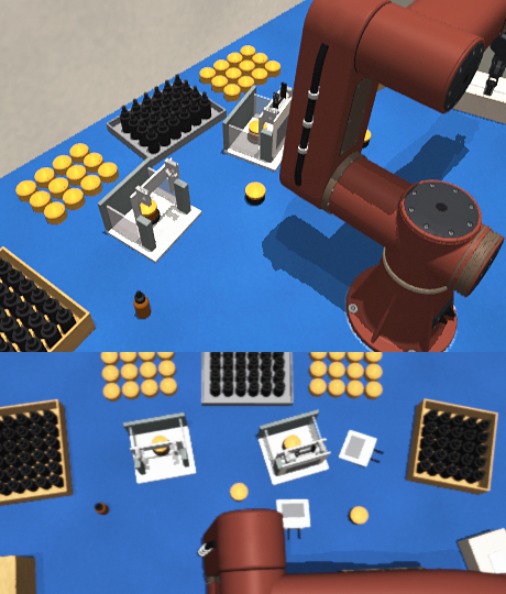

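View pics/crops0.png

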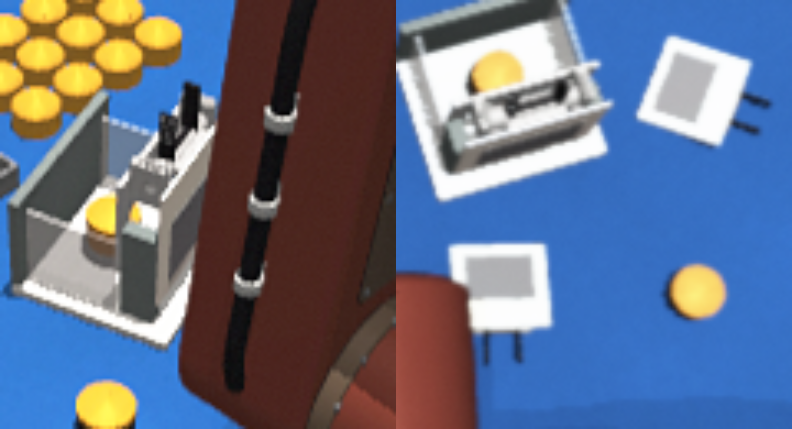

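The crops show three door-like things in the top view: the door hanging on station_a at (375,171), and two smaller flat panels lying on the table at (367,238) and (436,171). The hanging one, z≈0.165, is the largest and is the target. Station_b is empty at (247,172). A dropper stands at (193,223), and jars at about (317,209) and (426,232). Next I'll measure the station yaws from their edges.

```bash
python3 - <<'E'
from h import *
a=cv2.imread("pics/side0.png");b=cv2.imread("pics/top0.png")
f=lambda im,x,y:cv2.resize(im[y:y+75,x:x+100],(400,300),interpolation=cv2.INTER_CUBIC)
A=np.vstack([np.hstack([f(b,325,135),f(b,200,140)]),np.hstack([f(a,295,132),f(a,185,210)])])
cv2.imwrite("pics/z0.png",A)
E
```

```text
(no output)
```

View pics/z0.png

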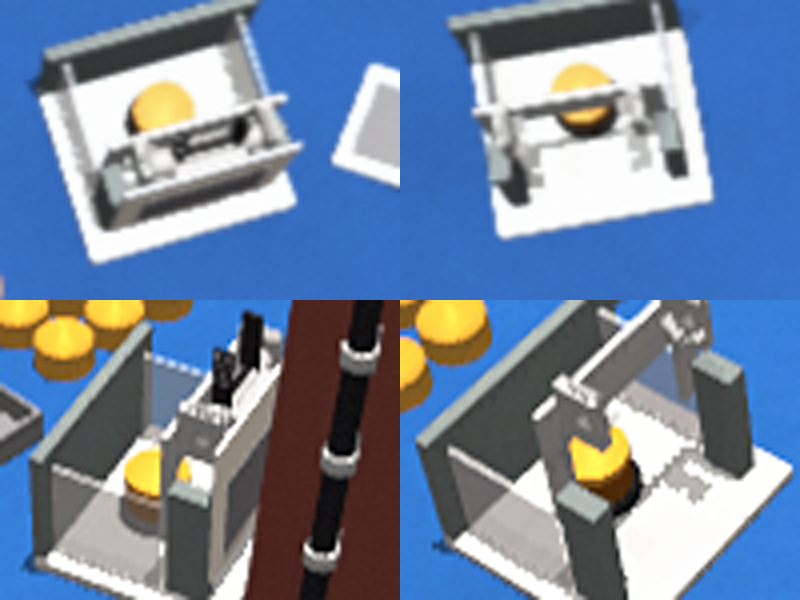

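```bash
python3 - <<'E'
from h import *
for nm,l,r in(("a",(348.75,200.5),(398.75,186.25)),("b",(225,199.25),(278,189.5))):
  for z in(0.006,0.01):
    L=ray("top",*l,z);Q=ray("top",*r,z);d=L-Q;y=d[:2]/np.hypot(*d[:2]);x=np.array([y[1],-y[0]])
    m=((L+Q)/2)[:2]
    print(nm,z,"len",np.hypot(*d[:2]).round(4),"yaw",np.degrees(np.arctan2(x[1],x[0])).round(2),"orig",(m+.085*x).round(4),"seat",(m+.04*x).round(4))
print("side corner b",ray("side",282.5,252,.008))
# other lines at height: bracket cross bar b ends, rear wall top (z .122) and a
def ang(p,q,z):
    d=ray("top",*p,z)-ray("top",*q,z);return np.degrees(np.arctan2(-d[0],d[1])).round(2), np.hypot(*d[:2]).round(3)
print("b rear",ang((200+50/4,140+20/4),(200+277/4,140+-1/4),.122),"a rear",ang((325+45/4,135+55/4),(325+255/4,135+3/4),.122))
print("a door top bar",ang((325+128/4,135+190/4),(325+300/4,135+147/4),.173))
E
```

```text
a 0.006 len 0.1873 yaw 16.03 orig [ 0.6086 -0.1903] seat [ 0.5653 -0.2028]
a 0.01 len 0.1868 yaw 16.03 orig [ 0.6077 -0.1898] seat [ 0.5645 -0.2022]
b 0.006 len 0.1898 yaw 10.66 orig [0.607  0.2363] seat [0.5628 0.228 ]
b 0.01 len 0.1893 yaw 10.66 orig [0.6062 0.2358] seat [0.562  0.2275]
side corner b [0.54276074 0.1281284  0.008     ]
b rear (np.float64(5.63), np.float64(0.191)) a rear (np.float64(14.45), np.float64(0.185))
a door top bar (np.float64(14.27), np.float64(0.145))
```

```bash
cat >> h.py <<'E'
def edge(im,p,q,half=5,n=40):
    "subpixel white/blue border near segment p-q; returns points"
    s=cv2.cvtColor(im,cv2.COLOR_BGR2HSV)[...,1].astype(np.float32)
    p,q=np.array(p,float),np.array(q,float);d=(q-p)/np.linalg.norm(q-p);nn=np.array([-d[1],d[0]])
    o=np.arange(-half,half+.01,.1);out=[]
    for t in np.linspace(.08,.92,n):
        P=(p+t*(q-p))+o[:,None]*nn
        v=cv2.remap(s,P[:,0].astype(np.float32)[None],P[:,1].astype(np.float32)[None],cv2.INTER_LINEAR)[0]
        g=np.abs(np.gradient(cv2.GaussianBlur(v[None],(0,0),5)[0]));i=g.argmax()
        if g[i]>.5: out.append(P[i])
    out=np.array(out,np.float32)
    vx,vy,x0,y0=cv2.fitLine(out,cv2.DIST_HUBER,0,.01,.01).ravel()
    r=np.abs((out-[x0,y0])@[-vy,vx]); return np.array([vx,vy]),np.array([x0,y0]),np.median(r)
def wline(n,e,z):
    a=ray(n,*(e[1]-10*e[0]),z);b=ray(n,*(e[1]+10*e[0]),z);d=(b-a)[:2];return (a+b)[:2]/2,d/np.hypot(*d)
E
python3 - <<'E'
from h import *
a=cv2.imread("pics/side0.png");b=cv2.imread("pics/top0.png")
T=lambda x,y,u,v:(x+u/4,y+v/4)
segs={"a front":(b,"top",T(325,135,95,262),T(325,135,295,205)),"a left":(b,"top",T(325,135,45,110),T(325,135,95,262)),
"b front":(b,"top",T(200,140,100,237),T(200,140,312,198)),"b right":(b,"top",T(200,140,283,30),T(200,140,312,198)),"b left":(b,"top",T(200,140,92,190),T(200,140,98,235)),
"b rear(.122)":(b,"top",T(200,140,50,22),T(200,140,275,-1)),"a rear(.122)":(b,"top",T(325,135,45,50),T(325,135,255,1)),
"b side front":(a,"side",T(185,210,390,168),T(185,210,275,300)),"b side left":(a,"side",T(185,210,50,250),T(185,210,150,325)),"a side left":(a,"side",T(295,132,45,265),T(295,132,170,305)),}
for k,(im,n,p,q) in segs.items():
    e=edge(im,p,q); 
    for z in((.122,) if "rear" in k else (0,.008)):
        c,d=wline(n,e,z); print(k,z,"res",e[2].round(2),"c",c.round(4),"ang",np.degrees(np.arctan2(d[1],d[0])).round(2))
E
```

```text
a front 0 res 0.09 c [ 0.5283 -0.2168] ang -73.49
a front 0.008 res 0.09 c [ 0.5266 -0.2156] ang -73.49
a left 0 res 0.05 c [ 0.566  -0.0998] ang -163.57
a left 0.008 res 0.05 c [ 0.5642 -0.0992] ang -163.57
b front 0 res 0.12 c [0.5233 0.2208] ang -79.66
b front 0.008 res 0.12 c [0.5216 0.2199] ang -79.66
b right 0 res 0.1 c [0.6303 0.143 ] ang -169.59
b right 0.008 res 0.1 c [0.6281 0.1424] ang -169.59
b left 0 res 0.09 c [0.5261 0.3221] ang -169.69
b left 0.008 res 0.09 c [0.5244 0.3207] ang -169.69
b rear(.122) 0.122 res 0.14 c [0.69   0.2483] ang -80.69
a rear(.122) 0.122 res 0.09 c [ 0.6892 -0.1602] ang -73.75
b side front 0 res 0.07 c [0.53   0.1954] ang -79.4
b side front 0.008 res 0.07 c [0.5251 0.1989] ang -79.4
b side left 0 res 0.08 c [0.6154 0.3337] ang -169.94
b side left 0.008 res 0.08 c [0.6098 0.3363] ang -169.94
a side left 0 res 0.13 c [ 0.598  -0.0937] ang -163.67
a side left 0.008 res 0.13 c [ 0.5926 -0.0882] ang -163.67
```

Yaws are a = 16.45° and b = 10.35°. Seats are a ≈ (0.565, -0.200) and b ≈ (0.563, 0.227), consistent across cameras to about 2 mm. Joint 6 would run out of range at b in the present orientation (q6 = q1 + π - yaw), so I'm turning the tool half a turn first.

>>> servo_tool:
  series:
    - {"travel": [0, -0.005, 0], "twist": -7.1, "hand": 0}
    - {"travel": [0, -0.005, 0], "twist": -7.1, "hand": 0}
    - {"travel": [0, -0.005, 0], "twist": -7.1, "hand": 0}
    - {"travel": [0, -0.005, 0], "twist": -7.1, "hand": 0}
    - {"travel": [0, -0.005, 0], "twist": -7.1, "hand": 0}
    - {"travel": [0, -0.005, 0], "twist": -7.1, "hand": 0}
    - {"travel": [0, -0.005, 0], "twist": -7.1, "hand": 0}
    - {"travel": [0, -0.005, 0], "twist": -7.1, "hand": 0}
    - {"travel": [0, -0.005, 0], "twist": -7.1, "hand": 0}
    - {"travel": [0, -0.005, 0], "twist": -7.1, "hand": 0}
    - {"travel": [0, -0.005, 0], "twist": -7.1, "hand": 0}
    - {"travel": [0, -0.005, 0], "twist": -7.1, "hand": 0}
    - {"travel": [0, -0.005, 0], "twist": -7.1, "hand": 0}
    - {"travel": [0, -0.005, 0], "twist": -7.1, "hand": 0}
    - {"travel": [0, -0.005, 0], "twist": -7.1, "hand": 0}
    - {"travel": [0, -0.005, 0], "twist": -7.1, "hand": 0}
    - {"travel": [0, -0.005, 0], "twist": -7.1, "hand": 0}
    - {"travel": [0, -0.005, 0], "twist": -7.1, "hand": 0}
    - {"travel": [0, -0.005, 0], "twist": -7.1, "hand": 0}
    - {"travel": [0, -0.005, 0], "twist": -7.1, "hand": 0}
  squeeze: 60

```text
clock: 2.47
tool_pos: [0.157, -0.5785, 0.3349]
eef_rot: [-1.362, -0.929, 0.928]
ft_force: [0.5, -0.2, -0.7]
finger_gap: 1.001
```

```bash
cat >> h.py <<'E'
def togo(p,yaw,flip=True):
    s=ctrl.sense();M=R.from_rotvec(s["eef_rot"]).as_matrix()
    want=np.radians(yaw)+(np.pi if flip else 0); x=M[:,0]; cur=np.arctan2(x[1],x[0])+np.pi/2
    dy=(want-cur+np.pi)%(2*np.pi)-np.pi
    print("t",round(s["clock"],2),"pos",s["tool_pos"].round(4),"twist",np.degrees(-dy).round(2),"travel mm",(1e3*M.T@(np.array(p)-s["tool_pos"])).round(1),"down",M[:,1].round(4),"F",s["ft_force"].round(1),"T",s["torque"].round(2),"gap",round(s["finger_gap"],3),"q",s["qpos"].round(2))
A=(.5652,-.2002);B=(.5628,.2273)
E
python3 -c "
from h import *
togo((*A,.29),16.45)"
```

```text
t 2.47 pos [ 0.157  -0.5785  0.3349] twist -37.93 travel mm [ 501.4   45.6 -241.4] down [-1.0e-04  1.9e-03 -1.0e+00] F [ 0.5 -0.2 -0.7] T [-0.07 -0.01  0.02] gap 1.001 q [-1.52  0.16  0.35  1.76 -0.   -1.15]
```

>>> servo_tool:
  series:
    - {"travel": [0, 0, 0], "twist": -7.1, "hand": 0}
    - {"travel": [0, 0, 0], "twist": -7.1, "hand": 0}
    - {"travel": [0, 0, 0], "twist": -7.1, "hand": 0}
    - {"travel": [0, 0, 0], "twist": -7.1, "hand": 0}
    - {"travel": [0, 0, 0], "twist": -7.1, "hand": 0}
    - {"travel": [0.01, 0, -0.02], "twist": -2.4, "hand": 0}
    - {"travel": [0.016, 0.002, -0.032], "twist": 0, "hand": 0}
    - {"travel": [0.016, 0.002, -0.032], "twist": 0, "hand": 0}
    - {"travel": [0.016, 0.002, -0.032], "twist": 0, "hand": 0}
    - {"travel": [0.016, 0.002, -0.032], "twist": 0, "hand": 0}
    - {"travel": [0.016, 0.002, -0.032], "twist": 0, "hand": 0}
    - {"travel": [0.016, 0.002, -0.032], "twist": 0, "hand": 0}
    - {"travel": [0.016, 0.002, -0.032], "twist": 0, "hand": 0}
    - {"travel": [0.016, 0.002, -0.032], "twist": 0, "hand": 0}
    - {"travel": [0.016, 0.002, -0.032], "twist": 0, "hand": 0}
    - {"travel": [0.016, 0.002, -0.032], "twist": 0, "hand": 0}
    - {"travel": [0.016, 0.002, -0.032], "twist": 0, "hand": 0}
    - {"travel": [0.016, 0.002, -0.032], "twist": 0, "hand": 0}
    - {"travel": [0.016, 0.002, -0.032], "twist": 0, "hand": 0}
    - {"travel": [0.016, 0.002, -0.032], "twist": 0, "hand": 0}

```text
clock: 4.13
tool_pos: [0.5466, -0.2059, 0.3066]
eef_rot: [-1.061, -1.42, 1.424]
ft_force: [0.7, -1.0, 0.8]
finger_gap: 0.999
```

```bash
python3 -c "
from h import *
togo((*A,.29),16.45)
for n in ('top','side'):
    im=ctrl.get_image(n)
    for t in ('tabs','door'):
        for d in ctrl.tip_of(n,t): print(n,t,round(d['conf'],2),toworld(n,d['point']).round(4))
"
```

```text
t 4.13 pos [ 0.5466 -0.2059  0.3066] twist 0.28 travel mm [  0.2  16.6 -19.4] down [ 0.002 -0.004 -1.   ] F [ 0.7 -1.   0.8] T [-0.04 -0.02  0.  ] gap 0.999 q [-0.58  0.08  0.21  1.7  -0.   -0.87]
top tabs 0.64 [ 0.5883 -0.4724  0.0181]
top tabs 0.38 [ 0.3228 -0.1845  0.0136]
top door 0.77 [ 0.6101 -0.4398  0.0058]
top door 0.47 [ 0.3635 -0.1825  0.0045]
side door 0.38 [ 0.4771 -0.0071  0.0071]
```

>>> servo_tool:
  series:
    - {"travel": [0, 0.01, -0.0194], "twist": 0.3, "hand": 0}
    - {"travel": [0, 0.02, 0], "twist": 0, "hand": 0}
    - {"travel": [0, 0.02, 0], "twist": 0, "hand": 0}
    - {"travel": [0, 0, 0], "twist": 0, "hand": 0}

```text
clock: 4.77
tool_pos: [0.5622, -0.2085, 0.2575]
eef_rot: [-1.073, -1.41, 1.415]
ft_force: [-1.6, 0.5, -0.9]
finger_gap: 1.007
```

```bash
python3 - <<'E'
from h import *
togo((*A,.199),16.45)
o=[]
for n,x,y in(("top",325,115),("side",300,80)):
    im=ctrl.get_image(n)[...,::-1]
    o.append(cv2.resize(im[y:y+100,x:x+90],None,fx=4.4,fy=4.4,interpolation=cv2.INTER_CUBIC))
cv2.imwrite("pics/ap.png",np.hstack(o))
E
```

```text
t 4.77 pos [ 0.5622 -0.2085  0.2575] twist -0.56 travel mm [ 7.6 58.4 -5. ] down [ 0.0047 -0.0071 -1.    ] F [-1.6  0.5 -0.9] T [0.   0.02 0.03] gap 1.007 q [-0.57  0.1   0.14  1.6  -0.   -0.85]
```

View pics/ap.png

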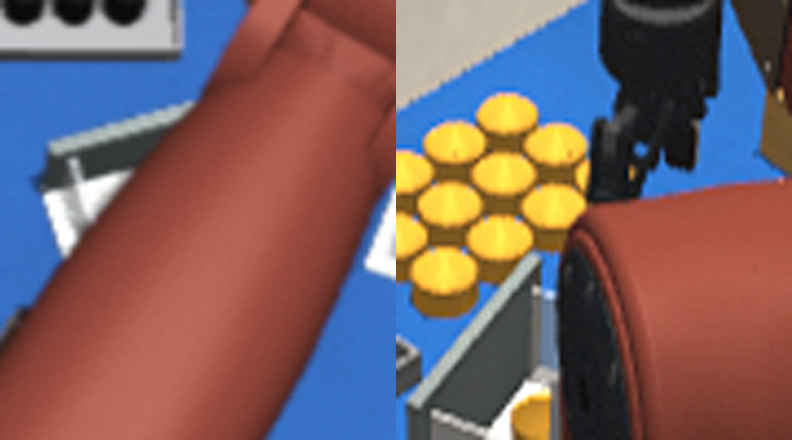

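The arm hides the door in both views, so I'm relying on the measured seat, which both tab detections support to about 2 mm. I'll correct sideways, then descend.

>>> servo_tool:
  series:
    - {"travel": [0.0076, 0, -0.005], "twist": -0.5, "hand": 0}
    - {"travel": [0, 0.012, 0], "twist": 0, "hand": 0}
    - {"travel": [0, 0, 0], "twist": 0, "hand": 0}

```text
clock: 5.12
tool_pos: [0.566, -0.2016, 0.2528]
eef_rot: [-1.079, -1.417, 1.421]
ft_force: [-0.3, 0.1, -0.9]
finger_gap: 1.002
```

```bash
python3 -c "
from h import *
togo((*A,.199),16.45)"
```

```text
t 5.12 pos [ 0.566  -0.2016  0.2528] twist -0.16 travel mm [ 2.4 53.7  0.9] down [ 0.0123 -0.0119 -0.9999] F [-0.3  0.1 -0.9] T [ 0.   -0.01 -0.  ] gap 1.002 q [-0.56  0.09  0.12  1.59 -0.   -0.84]
```

>>> servo_tool:
  series:
    - {"travel": [0.0024, 0.006, 0.0009], "twist": -0.1, "hand": 0}
    - {"travel": [0, 0.008, 0], "twist": 0, "hand": 0}
    - {"travel": [0, 0.008, 0], "twist": 0, "hand": 0}
    - {"travel": [0, 0.008, 0], "twist": 0, "hand": 0}
    - {"travel": [0, 0.004, 0], "twist": 0, "hand": 0}

```text
clock: 5.53
tool_pos: [0.5655, -0.2, 0.2177]
eef_rot: [-1.081, -1.42, 1.424]
ft_force: [-0.2, -0.4, -0.4]
finger_gap: 1.0
```

```bash
python3 -c "
from h import *
togo((*A,.199),16.45)"
```

```text
t 5.53 pos [ 0.5655 -0.2     0.2177] twist -0.02 travel mm [ 0.2 18.7  0.5] down [ 0.0152 -0.0138 -0.9998] F [-0.2 -0.4 -0.4] T [-0.01  0.02  0.02] gap 1.0 q [-0.56  0.07  0.04  1.52 -0.   -0.84]
```

>>> servo_tool:
  series:
    - {"travel": [0, -0.02, 0], "twist": 0, "hand": 0}
    - {"travel": [0, 0, 0], "twist": 0, "hand": 0}

```text
clock: 5.7
tool_pos: [0.564, -0.199, 0.2348]
eef_rot: [-1.076, -1.419, 1.423]
ft_force: [0.8, -0.6, 1.2]
finger_gap: 1.003
```

```bash
python3 -c "
from h import *
togo((*A,.199),16.45)"
```

```text
t 5.7 pos [ 0.564  -0.199   0.2348] twist -0.02 travel mm [-1.  35.8 -0.6] down [ 0.0113 -0.0115 -0.9999] F [ 0.8 -0.6  1.2] T [ 0.03 -0.    0.  ] gap 1.003 q [-0.56  0.08  0.08  1.55 -0.   -0.84]
```

>>> servo_tool:
  series:
    - {"travel": [0, -0.03, 0], "twist": 0, "hand": 0}
    - {"travel": [0, 0, 0], "twist": 0, "hand": 0}
    - {"travel": [0, -0.03, 0], "twist": 0, "hand": 0}
    - {"travel": [0, 0, 0], "twist": 0, "hand": 0}
    - {"travel": [0, -0.03, 0], "twist": 0, "hand": 0}
    - {"travel": [0, 0, 0], "twist": 0, "hand": 0}

```text
clock: 6.2
tool_pos: [0.56, -0.1962, 0.3194]
eef_rot: [-1.063, -1.415, 1.421]
ft_force: [-0.0, -0.5, 3.0]
finger_gap: 1.0
```

```bash
python3 -c "
from h import *
togo((*A,.199),16.45)"
```

```text
t 6.2 pos [ 0.56   -0.1962  0.3194] twist -0.02 travel mm [ -4.8 120.4  -4. ] down [ 3.0e-04 -4.7e-03 -1.0e+00] F [-0.  -0.5  3. ] T [-0.01 -0.06  0.08] gap 1.0 q [-0.56  0.12  0.28  1.72 -0.   -0.84]
```

>>> servo_tool:
  series:
    - {"travel": [-0.001, 0.004, -0.001], "twist": 0, "hand": 0}
    - {"travel": [-0.001, 0.007, -0.001], "twist": 0, "hand": 0}
    - {"travel": [-0.001, 0.007, -0.001], "twist": 0, "hand": 0}
    - {"travel": [-0.001, 0.007, -0.001], "twist": 0, "hand": 0}
    - {"travel": [0, 0.007, 0], "twist": 0, "hand": 0}
    - {"travel": [0, 0.007, 0], "twist": 0, "hand": 0}
    - {"travel": [0, 0.007, 0], "twist": 0, "hand": 0}
    - {"travel": [0, 0.007, 0], "twist": 0, "hand": 0}
    - {"travel": [0, 0.007, 0], "twist": 0, "hand": 0}
    - {"travel": [0, 0.007, 0], "twist": 0, "hand": 0}
    - {"travel": [0, 0.007, 0], "twist": 0, "hand": 0}
    - {"travel": [0, 0.007, 0], "twist": 0, "hand": 0}
    - {"travel": [0, 0.007, 0], "twist": 0, "hand": 0}
    - {"travel": [0, 0.005, 0], "twist": 0, "hand": 0}
    - {"travel": [0, 0.003, 0], "twist": 0, "hand": 0}

```text
clock: 7.45
tool_pos: [0.566, -0.2001, 0.2114]
eef_rot: [-1.064, -1.415, 1.421]
ft_force: [-0.4, 0.6, -0.4]
finger_gap: 1.0
```

```bash
python3 -c "
from h import *
togo((*A,.199),16.45)"
```

```text
t 7.45 pos [ 0.566  -0.2001  0.2114] twist -0.03 travel mm [ 0.2 12.4  0.8] down [ 0.0013 -0.0054 -1.    ] F [-0.4  0.6 -0.4] T [-0.01  0.03 -0.04] gap 1.0 q [-0.56  0.1   0.05  1.52 -0.   -0.84]
```

Smooth ramps keep the tool upright, tilt 0.3°. Going to grasp height and squeezing.

>>> servo_tool:
  series:
    - {"travel": [0, 0.005, 0], "twist": 0, "hand": 0}
    - {"travel": [0, 0.005, 0.001], "twist": 0, "hand": 0}
    - {"travel": [0, 0.003, 0], "twist": 0, "hand": 0}
    - {"travel": [0, 0, 0], "twist": 0, "hand": 100}
    - {"travel": [0, 0, 0], "twist": 0, "hand": 255}
    - {"travel": [0, 0, 0], "twist": 0, "hand": 255}
    - {"travel": [0, 0, 0], "twist": 0, "hand": 255}
    - {"travel": [0, 0, 0], "twist": 0, "hand": 255}
    - {"travel": [0, 0, 0], "twist": 0, "hand": 255}
    - {"travel": [0, 0, 0], "twist": 0, "hand": 255}
    - {"travel": [0, 0, 0], "twist": 0, "hand": 255}
    - {"travel": [0, 0, 0], "twist": 0, "hand": 255}
  squeeze: 60

```text
clock: 8.45
tool_pos: [0.5655, -0.202, 0.2017]
eef_rot: [-1.07, -1.415, 1.424]
ft_force: [-1.6, -0.7, -1.2]
finger_gap: 0.308
```

```bash
python3 -c "
from h import *
togo((*A,.199),16.45)"
```

```text
t 8.45 pos [ 0.5655 -0.202   0.2017] twist -0.06 travel mm [ 1.9  2.6 -0.2] down [ 0.0049 -0.01   -0.9999] F [-1.6 -0.7 -1.2] T [-0.15  0.18  0.02] gap 0.308 q [-0.56  0.09  0.03  1.5  -0.01 -0.84]
```

>>> servo_tool:
  series:
    - {"travel": [0, 0, 0], "twist": 0, "hand": 255}
    - {"travel": [0, -0.003, 0], "twist": 0, "hand": 255}
    - {"travel": [0, -0.005, 0], "twist": 0, "hand": 255}
    - {"travel": [0, -0.005, 0], "twist": 0, "hand": 255}
    - {"travel": [0, -0.003, 0], "twist": 0, "hand": 255}

```text
clock: 8.87
tool_pos: [0.5649, -0.2012, 0.2169]
eef_rot: [-1.067, -1.414, 1.423]
ft_force: [0.2, -0.5, -3.2]
finger_gap: 0.302
```

```bash
python3 -c "
from h import *
togo((*A,.199),16.45)"
```

```text
t 8.87 pos [ 0.5649 -0.2012  0.2169] twist -0.05 travel mm [ 1.  17.9 -0.6] down [ 0.0024 -0.0077 -1.    ] F [ 0.2 -0.5 -3.2] T [ 0.06 -0.04 -0.02] gap 0.302 q [-0.56  0.09  0.06  1.53 -0.01 -0.84]
```

>>> servo_tool:
  series:
    - {"travel": [0, -0.005, 0], "twist": 0, "hand": 255}
    - {"travel": [0, -0.007, 0], "twist": 0, "hand": 255}
    - {"travel": [0, -0.007, 0], "twist": 0, "hand": 255}
    - {"travel": [0, -0.007, 0], "twist": 0, "hand": 255}
    - {"travel": [0, -0.007, 0], "twist": 0, "hand": 255}
    - {"travel": [0, -0.007, 0], "twist": 0, "hand": 255}
    - {"travel": [0, -0.007, 0], "twist": 0, "hand": 255}
    - {"travel": [0, -0.007, 0], "twist": 0, "hand": 255}
    - {"travel": [0, -0.007, 0], "twist": 0, "hand": 255}
    - {"travel": [0, -0.007, 0], "twist": 0, "hand": 255}
    - {"travel": [0, -0.007, 0], "twist": 0, "hand": 255}
    - {"travel": [0, -0.007, 0], "twist": 0, "hand": 255}
    - {"travel": [0, -0.007, 0], "twist": 0, "hand": 255}
    - {"travel": [0, -0.004, 0], "twist": 0, "hand": 255}
    - {"travel": [0, -0.002, 0], "twist": 0, "hand": 255}

```text
clock: 10.12
tool_pos: [0.5651, -0.2005, 0.3244]
eef_rot: [-1.07, -1.415, 1.423]
ft_force: [-0.4, 1.1, -3.9]
finger_gap: 0.311
```

```bash
python3 -c "
from h import *
togo((*B,.307),10.35)"
```

```text
t 10.12 pos [ 0.5651 -0.2005  0.3244] twist 6.06 travel mm [ 411.1   13.5 -118.6] down [ 0.005  -0.0089 -0.9999] F [-0.4  1.1 -3.9] T [ 0.04 -0.01 -0.03] gap 0.311 q [-0.56  0.14  0.3   1.73 -0.   -0.84]
```

>>> servo_tool:
  series:
    - {"travel": [0.006, 0, -0.002], "twist": 0.3, "hand": 255}
    - {"travel": [0.012, 0, -0.0035], "twist": 0.3, "hand": 255}
    - {"travel": [0.018, 0, -0.005], "twist": 0.3, "hand": 255}
    - {"travel": [0.02, 0, -0.0055], "twist": 0.3, "hand": 255}
    - {"travel": [0.02, 0, -0.0055], "twist": 0.3, "hand": 255}
    - {"travel": [0.02, 0, -0.0055], "twist": 0.3, "hand": 255}
    - {"travel": [0.02, 0, -0.005], "twist": 0.3, "hand": 255}
    - {"travel": [0.02, 0, -0.005], "twist": 0.3, "hand": 255}
    - {"travel": [0.02, 0, -0.005], "twist": 0.3, "hand": 255}
    - {"travel": [0.02, 0, -0.005], "twist": 0.3, "hand": 255}
    - {"travel": [0.02, 0, -0.005], "twist": 0.3, "hand": 255}
    - {"travel": [0.02, 0, -0.0045], "twist": 0.3, "hand": 255}
    - {"travel": [0.02, 0, -0.0045], "twist": 0.3, "hand": 255}
    - {"travel": [0.02, 0, -0.0045], "twist": 0.3, "hand": 255}
    - {"travel": [0.02, 0, -0.0045], "twist": 0.3, "hand": 255}
    - {"travel": [0.02, 0, -0.004], "twist": 0.3, "hand": 255}
    - {"travel": [0.02, 0, -0.004], "twist": 0.3, "hand": 255}
    - {"travel": [0.014, 0, -0.003], "twist": 0.3, "hand": 255}
    - {"travel": [0.008, 0, -0.002], "twist": 0.3, "hand": 255}
    - {"travel": [0.004, 0, -0.001], "twist": 0.1, "hand": 255}

```text
clock: 11.78
tool_pos: [0.554, 0.1822, 0.3104]
eef_rot: [-1.117, -1.318, 1.354]
ft_force: [0.5, -0.5, -2.4]
finger_gap: 0.302
```

```bash
python3 -c "
from h import *
togo((*B,.307),10.35)"
```

```text
t 11.78 pos [0.554  0.1822 0.3104] twist -0.32 travel mm [ 42.9   2.6 -16.5] down [-0.0166 -0.013  -0.9998] F [ 0.5 -0.5 -2.4] T [ 0.02 -0.09  0.01] gap 0.302 q [ 0.1   0.11  0.25  1.73 -0.01 -0.08]
```

>>> servo_tool:
  series:
    - {"travel": [0.004, 0, -0.002], "twist": -0.2, "hand": 255}
    - {"travel": [0.008, 0, -0.003], "twist": -0.1, "hand": 255}
    - {"travel": [0.01, 0, -0.004], "twist": 0, "hand": 255}
    - {"travel": [0.009, 0, -0.004], "twist": 0, "hand": 255}
    - {"travel": [0.006, 0, -0.002], "twist": 0, "hand": 255}
    - {"travel": [0.003, 0, -0.001], "twist": 0, "hand": 255}
    - {"travel": [0, 0.018, 0], "twist": 0, "hand": 255}
    - {"travel": [0, 0, 0], "twist": 0, "hand": 255}

```text
clock: 12.45
tool_pos: [0.5634, 0.2285, 0.2907]
eef_rot: [-1.114, -1.321, 1.358]
ft_force: [-1.5, -0.3, -4.6]
finger_gap: 0.307
```

```bash
python3 -c "
from h import *
togo((*B,.307),10.35)"
```

```text
t 12.45 pos [0.5634 0.2285 0.2907] twist -0.05 travel mm [ -1.2 -16.2   1.1] down [-0.0168 -0.0131 -0.9998] F [-1.5 -0.3 -4.6] T [ 0.09 -0.02 -0.09] gap 0.307 q [ 0.18  0.18  0.29  1.7  -0.01 -0.  ]
```

>>> servo_tool:
  series:
    - {"travel": [0, -0.004, 0], "twist": 0, "hand": 255}
    - {"travel": [0, -0.006, 0], "twist": 0, "hand": 255}
    - {"travel": [0, -0.006, 0], "twist": 0, "hand": 255}
    - {"travel": [0, -0.006, 0], "twist": 0, "hand": 255}
    - {"travel": [0, -0.005, 0], "twist": 0, "hand": 255}
    - {"travel": [0, -0.002, 0], "twist": 0, "hand": 255}
    - {"travel": [0, 0.03, 0], "twist": 0, "hand": 255}
    - {"travel": [0, 0, 0], "twist": 0, "hand": 255}

```text
clock: 13.12
tool_pos: [0.5644, 0.2277, 0.2968]
eef_rot: [-1.118, -1.323, 1.355]
ft_force: [-1.5, -0.5, -6.9]
finger_gap: 0.303
```

```bash
python3 - <<'E'
from h import *
togo((*B,.307),10.35)
o=[]
for n,x,y in(("top",195,105),("side",170,130)):
    im=ctrl.get_image(n)[...,::-1]; cv2.imwrite(f"pics/{n}1.png",im)
    o.append(cv2.resize(im[y:y+150,x:x+100],None,fx=4,fy=4,interpolation=cv2.INTER_CUBIC))
cv2.imwrite("pics/bb.png",np.hstack(o))
for n in ("top","side"):
    for t in ("door","tabs","panel_foot"):
        for d in ctrl.tip_of(n,t):
            w=toworld(n,d["point"])
            if w[2]>.05:print(n,t,round(d["conf"],2),w.round(4))
E
```

```text
t 13.12 pos [0.5644 0.2277 0.2968] twist -0.14 travel mm [ -0.2 -10.2   1.8] down [-0.013  -0.0128 -0.9998] F [-1.5 -0.5 -6.9] T [-0.02 -0.03 -0.04] gap 0.303 q [ 0.17  0.18  0.3   1.71 -0.01 -0.  ]
top door 0.77 [0.5613 0.2225 0.2586]
top door 0.55 [0.522  0.2191 0.1365]
top tabs 0.57 [0.5653 0.222  0.3206]
top tabs 0.4 [0.5619 0.2309 0.1622]
top panel_foot 0.84 [0.5233 0.2222 0.1358]
side door 0.67 [0.5597 0.2285 0.2639]
side tabs 0.98 [0.5658 0.2247 0.3254]
side panel_foot 0.69 [0.5244 0.2148 0.1397]
```

View pics/bb.png

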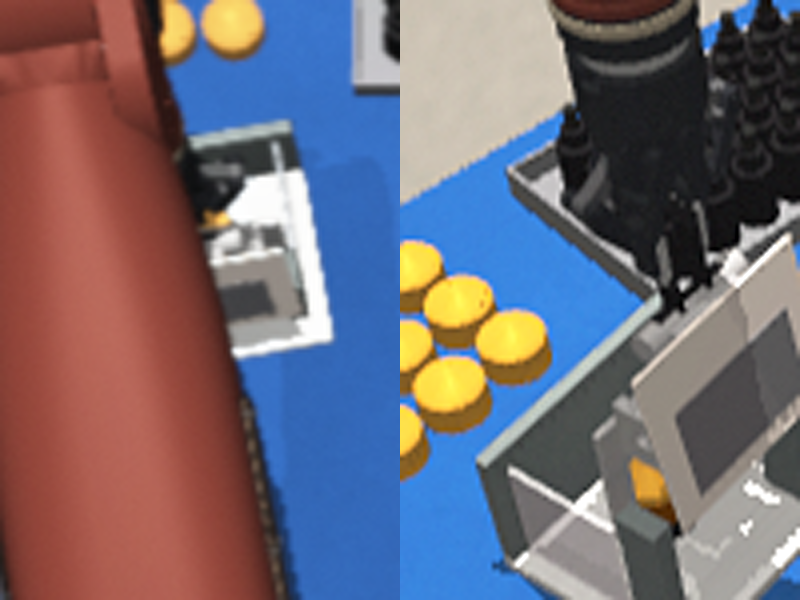

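The side view shows the door held upright above station_b: panel upper-left corner at about pixel (229,227), lower-left at about (241,262). I'm checking its pose against a projected model.

```bash
cat >> h.py <<'E'
def doorpose(h):
    s=ctrl.sense();M=R.from_rotvec(s["eef_rot"]).as_matrix();D=np.c_[-M[:,2],M[:,0],-M[:,1]]
    return D,s["tool_pos"]-h*D[:,2]
E
python3 - <<'E'
from h import *
im=cv2.imread("pics/side1.png")
D,o=doorpose(.036);print(o.round(4))
for l in((-.022,.075,-.13),(-.022,.075,.008),(-.018,.075,.008),(-.022,-.075,.008),(-.022,-.075,-.13)):
    print(l,proj("side",o+D@l).round(1),proj("top",o+D@l).round(1))
x,y=200,150
c=cv2.resize(im[y:y+150,x:x+150],None,fx=4,fy=4,interpolation=cv2.INTER_CUBIC)
# overlay model
for a,b in(((-.022,.075,-.13),(-.022,.075,.008)),((-.022,.075,.008),(-.022,-.075,.008)),((-.022,-.075,-.13),(-.022,-.075,.008)),((-.022,.075,-.13),(-.022,-.075,-.13)),((0,.045,0),(0,-.045,0))):
    p,q=[tuple(int(v) for v in (proj("side",o+D@l)-[x,y]+.5)*4) for l in(a,b)];cv2.line(c,p,q,(0,0,255),1)
# station b predicted: plate outline and ear tops for bracket
yb=np.radians(10.35);S=R.from_rotvec([0,0,yb]).as_matrix();so=np.array([B[0],B[1],0])+S@[.045,0,0]
P=[(-.085,-.095,0),(-.085,.095,0),(.085,.095,0),(.085,-.095,0)]
for i in range(4):
    p,q=[tuple(int(v) for v in (proj("side",so+S@l)-[x,y]+.5)*4) for l in(P[i],P[i-1])];cv2.line(c,p,q,(0,255,0),1)
for hz in(0.004,.028):
  for sy in(1,-1):
    p,q=[tuple(int(v) for v in (proj("side",np.array([*B,.165+hz+.027])+S@l)-[x,y]+.5)*4) for l in((0,sy*.0475,0),(0,sy*.0575,0))];cv2.line(c,p,q,(255,0,255),1)
cv2.imwrite("pics/ov.png",c)
E
```

```text
[0.5667 0.2278 0.2682]
(-0.022, 0.075, -0.13) [234.4 259.7] [223.8 183.9]
(-0.022, 0.075, 0.008) [226.3 224.5] [215.3 173.5]
(-0.018, 0.075, 0.008) [225.1 223.8] [215.1 172.2]
(-0.022, -0.075, 0.008) [265.6 187.6] [264.8 164.8]
(-0.022, -0.075, -0.13) [270.3 223.4] [269.  175.9]
```

View pics/ov.png

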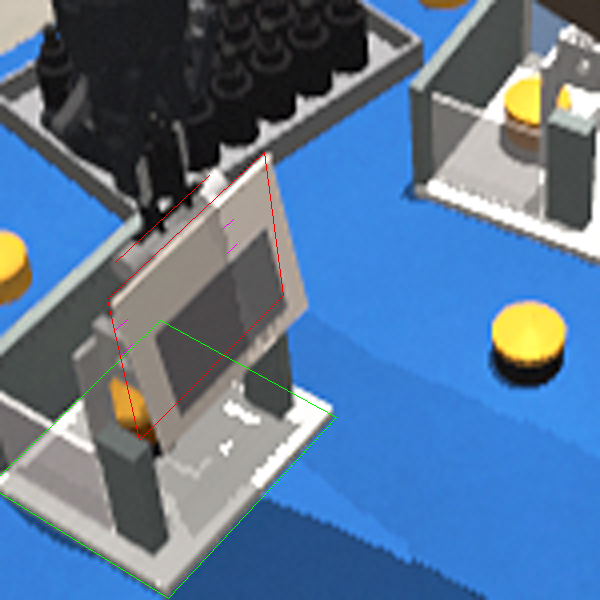

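The station outline matches. The panel foot, though, sits about 20 mm farther forward than a rigid grasp predicts, so the door has pitched in the grip. I'll fit its pose from the corners in both views.

```bash
cat > fit.py <<'E'
from h import *
from scipy.optimize import least_squares
def fit(obs,h=.036,extra=()):
    D,o=doorpose(h)
    def pose(p): return D@R.from_rotvec([p[4],p[3],p[5]]).as_matrix(), o+D@p[:3]
    def f(p):
        Dp,op=pose(p); r=[(proj(n,op+Dp@np.array(l))-uv)/s for n,l,uv,s in obs]
        return np.r_[np.concatenate(r),p[:3]/.006,p[4]/.02,p[5]/.02]
    s=least_squares(f,np.zeros(6)); Dp,op=pose(s.x)
    print("offset mm in tool-door axes",(s.x[:3]*1e3).round(1),"pitch,roll,yaw deg",np.degrees(s.x[3:]).round(2),"res",s.fun[:2*len(obs)].round(1))
    print("axis",op.round(4),"foot",(op+Dp@[-.02,0,-.13]).round(4),"tabs",(op+Dp@[0,0,.06]).round(4),"tilt of door z",Dp[:,2].round(3))
    return Dp,op
E
python3 - <<'E'
from fit import *
tl,bl,tr,br=(-.022,.075,.008),(-.022,.075,-.13),(-.022,-.075,.008),(-.022,-.075,-.13)
S=[("side",tl,(227.4,225.6),1),("side",bl,(241.1,262.4),1),("side",tr,(266.9,188.1),1),("side",br,(276.1,226.1),1)]
fit(S); fit(S+[("top",br,(270,184.5),1),("top",tr,(267.5,167.5),1.5)])
E
```

```text
offset mm in tool-door axes [-4.3 -0.6 -3.3] pitch,roll,yaw deg [ 7.03 -0.31  0.06] res [ 0.2 -0.4 -0.4  0.4 -0.3 -0.1  0.2 -0.2]
axis [0.5626 0.2264 0.265 ] foot [0.5272 0.218  0.1386] tabs [0.5699 0.2287 0.3245] tilt of door z [0.122 0.038 0.992]
offset mm in tool-door axes [-6.2 -0.1 -1.6] pitch,roll,yaw deg [ 7.87  0.11 -0.43] res [ 0.2 -0.7 -0.1  0.8  0.3  0.   1.1  0.5  0.  -1.7 -1.6 -0.7]
axis [0.5606 0.2266 0.2666] foot [0.5232 0.219  0.1407] tabs [0.5689 0.2286 0.326 ] tilt of door z [0.137 0.033 0.99 ]
```

The fit puts the door about 7.5° pitched about the tabs, foot forward and harmless since it hangs on a round hinge. It is level in roll and yaw, with its axis at (0.5616, 0.2265), about 1.5 mm from seat_b in plan. I'll nudge it and lower gently.

>>> servo_tool:
  series:
    - {"travel": [0.0006, 0.002, -0.0013], "twist": -0.1, "hand": 255}
    - {"travel": [0, 0.004, 0], "twist": 0, "hand": 255}
    - {"travel": [0, 0.005, 0], "twist": 0, "hand": 255}
    - {"travel": [0, 0.005, 0], "twist": 0, "hand": 255}
    - {"travel": [0, 0.005, 0], "twist": 0, "hand": 255}
    - {"travel": [0, 0.003, 0], "twist": 0, "hand": 255}
    - {"travel": [0, 0.001, 0], "twist": 0, "hand": 255}

```text
clock: 14.1
tool_pos: [0.5685, 0.2289, 0.2772]
eef_rot: [-1.125, -1.334, 1.35]
ft_force: [-0.2, -0.1, -2.7]
finger_gap: 0.302
```

```bash
python3 - <<'E'
from fit import *
togo((*B,.21),10.35)
D,o=doorpose(.038);print(o.round(4))
im=ctrl.get_image("side")[...,::-1].copy();cv2.imwrite("pics/side2.png",im)
im2=ctrl.get_image("top")[...,::-1].copy();cv2.imwrite("pics/top2.png",im2)
c=np.hstack([cv2.resize(im[190:310,190:295],None,fx=4.5,fy=4.5,interpolation=cv2.INTER_CUBIC),cv2.resize(im2[120:210,235:295],(360,540),interpolation=cv2.INTER_CUBIC)[:, :320]])
cv2.imwrite("pics/c2.png",c);print(c.shape)
E
```

```text
t 14.1 pos [0.5685 0.2289 0.2772] twist -0.03 travel mm [ 0.1 67.3  5.6] down [-0.0015 -0.0108 -0.9999] F [-0.2 -0.1 -2.7] T [ 0.02 -0.04  0.03] gap 0.302 q [ 0.18  0.17  0.25  1.66 -0.01 -0.01]
[0.5684 0.2285 0.2392]
(540, 792, 3)
```

View pics/c2.png

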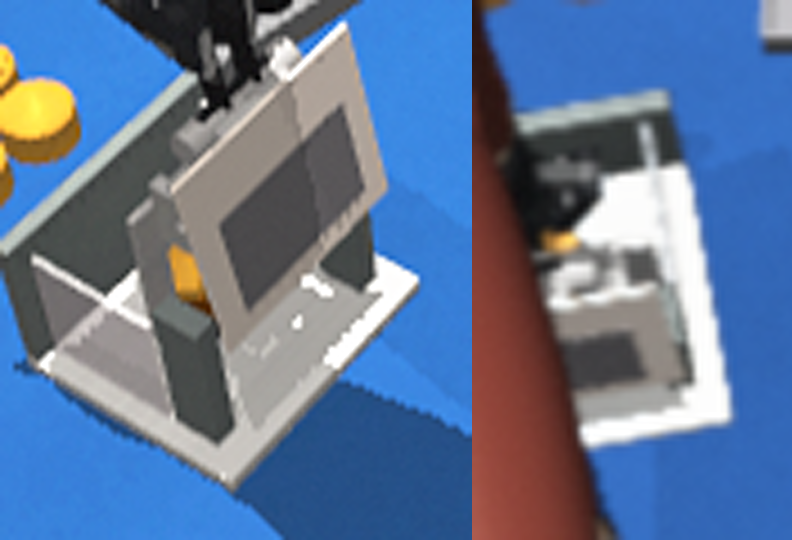

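```bash
python3 - <<'E'
from fit import *
tl,bl,tr,br=(-.022,.075,.008),(-.022,.075,-.13),(-.022,-.075,.008),(-.022,-.075,-.13)
S=[("side",tl,(228.0,231.8),1),("side",bl,(241.2,266.9),1),("side",tr,(266.3,194.5),1),("side",br,(275.6,231.4),1)]
fit(S,.038); Dp,op=fit(S+[("top",br,(269.2,183.3),1),("top",tr,(265.9,167.9),1.5)],.038)
yb=np.radians(10.35);S_=R.from_rotvec([0,0,yb]).as_matrix()
print("axis rel seat in station axes",(S_.T@(op-[*B,.165])*1e3).round(1))
E
```

```text
offset mm in tool-door axes [-1.5 -2.3 -1.2] pitch,roll,yaw deg [ 6.73 -0.4   0.09] res [ 0.1 -0.4 -0.5  0.9  0.1 -0.2  0.1 -0.4]
axis [0.5674 0.226  0.2385] foot [0.5329 0.2175 0.1118] tabs [0.5743 0.2284 0.298 ] tilt of door z [0.115 0.039 0.993]
offset mm in tool-door axes [-4.5  0.5  3.2] pitch,roll,yaw deg [ 7.   -0.04 -0.01] res [-0.1 -0.5 -0.6  1.3  0.2 -0.1  0.3  0.1  1.  -0.6 -0.4 -0.4]
axis [0.5639 0.2282 0.2428] foot [0.5286 0.2204 0.1163] tabs [0.5712 0.2302 0.3023] tilt of door z [0.121 0.033 0.992]
axis rel seat in station axes [ 1.2  0.7 77.8]
```

>>> servo_tool:
  series:
    - {"travel": [-0.0004, 0.002, 0.0008], "twist": 0, "hand": 255}
    - {"travel": [0, 0.003, 0], "twist": 0, "hand": 255}
    - {"travel": [0, 0.003, 0], "twist": 0, "hand": 255}
    - {"travel": [0, 0.003, 0], "twist": 0, "hand": 255}
    - {"travel": [0, 0.003, 0], "twist": 0, "hand": 255}
    - {"travel": [0, 0.003, 0], "twist": 0, "hand": 255}

```text
clock: 14.7
tool_pos: [0.5682, 0.2282, 0.2605]
eef_rot: [-1.126, -1.336, 1.349]
ft_force: [-0.1, 0.0, -2.0]
finger_gap: 0.306
```

```bash
python3 - <<'E'
from fit import *
togo((*B,.21),10.35)
E
```

```text
t 14.7 pos [0.5682 0.2282 0.2605] twist -0.03 travel mm [ 0.6 50.5  5.4] down [ 8.000e-04 -1.040e-02 -9.999e-01] F [-0.1  0.  -2. ] T [-0.01 -0.1  -0.01] gap 0.306 q [ 0.17  0.16  0.21  1.62 -0.01 -0.01]
```

>>> servo_tool:
  series:
    - {"travel": [0, 0.0025, 0], "twist": 0, "hand": 255}
    - {"travel": [0, 0.0025, 0], "twist": 0, "hand": 255}
    - {"travel": [0, 0.0025, 0], "twist": 0, "hand": 255}
    - {"travel": [0, 0.0025, 0], "twist": 0, "hand": 255}
    - {"travel": [0, 0.0025, 0], "twist": 0, "hand": 255}

```text
clock: 15.12
tool_pos: [0.5681, 0.228, 0.2463]
eef_rot: [-1.126, -1.335, 1.349]
ft_force: [-0.3, -0.7, -3.4]
finger_gap: 0.303
```

>>> servo_tool:
  series:
    - {"travel": [0, 0.0025, 0], "twist": 0, "hand": 255}
    - {"travel": [0, 0.0025, 0], "twist": 0, "hand": 255}
    - {"travel": [0, 0.0025, 0], "twist": 0, "hand": 255}

```text
clock: 15.37
tool_pos: [0.5681, 0.228, 0.238]
eef_rot: [-1.126, -1.335, 1.349]
ft_force: [-0.3, 0.3, -3.7]
finger_gap: 0.302
```

```bash
python3 - <<'E'
from fit import *
togo((*B,.21),10.35)
E
```

```text
t 15.37 pos [0.5681 0.228  0.238 ] twist -0.03 travel mm [ 0.6 28.   5.3] down [ 3.000e-04 -1.050e-02 -9.999e-01] F [-0.3  0.3 -3.7] T [ 0.09 -0.12 -0.04] gap 0.302 q [ 0.17  0.15  0.16  1.58 -0.01 -0.01]
```

>>> servo_tool:
  series:
    - {"travel": [0, 0.0015, 0], "twist": 0, "hand": 255}
    - {"travel": [0, 0.0015, 0], "twist": 0, "hand": 255}
    - {"travel": [0, 0.0015, 0], "twist": 0, "hand": 255}

```text
clock: 15.62
tool_pos: [0.568, 0.2279, 0.2326]
eef_rot: [-1.126, -1.335, 1.349]
ft_force: [-0.2, 0.1, -4.5]
finger_gap: 0.306
```

>>> servo_tool:
  series:
    - {"travel": [0, 0.0015, 0], "twist": 0, "hand": 255}
    - {"travel": [0, 0.0015, 0], "twist": 0, "hand": 255}

```text
clock: 15.78
tool_pos: [0.568, 0.2279, 0.2294]
eef_rot: [-1.126, -1.335, 1.349]
ft_force: [-0.3, -1.2, -2.6]
finger_gap: 0.302
```

>>> servo_tool:
  series:
    - {"travel": [0, 0.0015, 0], "twist": 0, "hand": 255}
    - {"travel": [0, 0.0015, 0], "twist": 0, "hand": 255}

```text
clock: 15.95
tool_pos: [0.5685, 0.2277, 0.227]
eef_rot: [-1.127, -1.336, 1.348]
ft_force: [-0.7, -2.6, 8.0]
finger_gap: 0.307
```

>>> servo_tool:
  series:
    - {"travel": [0, 0.001, 0], "twist": 0, "hand": 255}
    - {"travel": [0, 0.001, 0], "twist": 0, "hand": 255}

```text
clock: 16.12
tool_pos: [0.5688, 0.2278, 0.2271]
eef_rot: [-1.129, -1.338, 1.347]
ft_force: [-2.6, -1.1, 4.9]
finger_gap: 0.303
```

>>> servo_tool:
  series:
    - {"travel": [0, 0.001, 0], "twist": 0, "hand": 255}
    - {"travel": [0, 0.001, 0], "twist": 0, "hand": 255}

```text
clock: 16.28
tool_pos: [0.5689, 0.2277, 0.227]
eef_rot: [-1.13, -1.34, 1.346]
ft_force: [-2.9, -1.7, 7.2]
finger_gap: 0.304
```

```bash
python3 - <<'E'
from fit import *
togo((*B,.21),10.35)
D,o=doorpose(.038);print(o.round(4))
im=ctrl.get_image("side")[...,::-1].copy();cv2.imwrite("pics/side3.png",im)
im2=ctrl.get_image("top")[...,::-1].copy();cv2.imwrite("pics/top3.png",im2)
c=np.hstack([cv2.resize(im[200:290,205:290],None,fx=6,fy=6,interpolation=cv2.INTER_CUBIC),cv2.resize(im2[135:197,245:290],(270,372),interpolation=cv2.INTER_CUBIC)]) if 0 else cv2.resize(im[200:290,205:290],None,fx=6,fy=6,interpolation=cv2.INTER_CUBIC)
cv2.imwrite("pics/c3.png",c)
E
```

```text
t 16.28 pos [0.5689 0.2277 0.227 ] twist -0.02 travel mm [ 0.8 17.   6.1] down [ 0.0059 -0.0097 -0.9999] F [-2.9 -1.7  7.2] T [-0.1   0.87  0.1 ] gap 0.304 q [ 0.17  0.14  0.13  1.55 -0.01 -0.01]
[0.5691 0.2274 0.189 ]
```

View pics/c3.png

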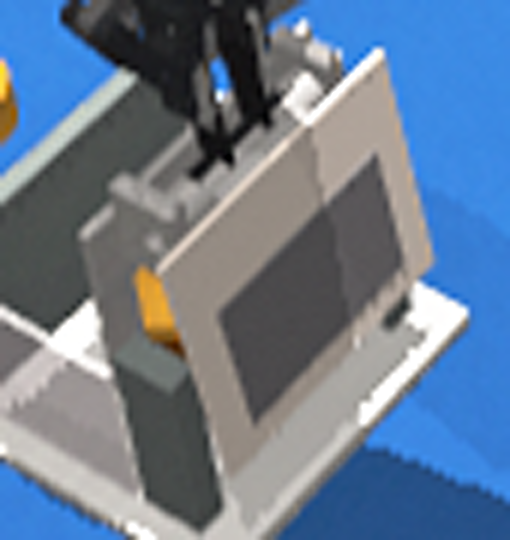

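The barrel sits between the ears and contact holds at TCP z 0.227. The left ear's hole looks to be at side pixel (230,240). I'm checking the bracket height from that and the door fit.

```bash
python3 - <<'E'
from fit import *
S_=R.from_rotvec([0,0,np.radians(10.35)]).as_matrix();s=np.array([*B,.165])
for d in(4,12,16,20,24,28): 
    print(d,"hole L",proj("side",s+S_@[0,.0575,d/1e3]).round(1),"ear top flared",proj("side",s+S_@[0,.0575,d/1e3+.027]).round(1))
tl,bl,tr,br=(-.022,.075,.008),(-.022,.075,-.13),(-.022,-.075,.008),(-.022,-.075,-.13)
P=lambda x,y:(x/6+205-.42,y/6+200-.42)
Dp,op=fit([("side",tl,P(158,272),1),("side",bl,P(229,472),1),("side",tr,P(383,50),1),("side",br,P(434,255),1)],.038)
print("rel",(S_.T@(op-s)*1e3).round(1))
E
```

```text
4 hole L [231.5 244.9] ear top flared [230.  238.1]
12 hole L [231.1 242.9] ear top flared [229.6 236.1]
16 hole L [230.8 241.9] ear top flared [229.4 235. ]
20 hole L [230.6 240.9] ear top flared [229.2 234. ]
24 hole L [230.4 239.9] ear top flared [229. 233.]
28 hole L [230.2 238.9] ear top flared [228.7 231.9]
offset mm in tool-door axes [-2.2 -1.7 -0.8] pitch,roll,yaw deg [ 6.14 -0.56 -0.16] res [ 0.2 -0.3 -0.1  0.4 -0.1 -0.2 -0.2  0.1]
axis [0.5672 0.2253 0.1882] foot [0.5349 0.2169 0.061 ] tabs [0.5731 0.2276 0.2479] tilt of door z [0.098 0.038 0.994]
rel [ 4.  -2.7 23.2]
```

>>> servo_tool:
  series:
    - {"travel": [0, 0.001, 0.001], "twist": 0, "hand": 255}
    - {"travel": [0, 0.001, 0.001], "twist": 0, "hand": 255}

```text
clock: 16.55
tool_pos: [0.5679, 0.2275, 0.2271]
eef_rot: [-1.132, -1.343, 1.344]
ft_force: [0.8, -0.3, 5.2]
finger_gap: 0.303
```

>>> servo_tool:
  series:
    - {"travel": [0, 0.002, 0], "twist": 0, "hand": 255}
    - {"travel": [0, 0.002, 0], "twist": 0, "hand": 255}

```text
clock: 16.72
tool_pos: [0.5689, 0.2276, 0.2268]
eef_rot: [-1.136, -1.347, 1.341]
ft_force: [-7.0, -2.8, 15.8]
finger_gap: 0.304
```

```bash
python3 - <<'E'
from fit import *
togo((*B,.21),10.35)
E
```

```text
t 16.72 pos [0.5689 0.2276 0.2268] twist -0.04 travel mm [ 1.  16.7  6.3] down [ 0.0147 -0.008  -0.9999] F [-7.  -2.8 15.8] T [-0.15  1.85  0.05] gap 0.304 q [ 0.17  0.13  0.11  1.54 -0.01 -0.01]
```

The height stays at 0.227 m under 16 N and under ±1 mm sideways shifts. A barrel caught on an ear top would need a bracket below its lowest clamp position, so the barrel is fully in the cradle. Easing the press and opening.

>>> servo_tool:
  series:
    - {"travel": [0, -0.001, 0.0005], "twist": 0, "hand": 255}
    - {"travel": [0, 0, 0], "twist": 0, "hand": 190}
    - {"travel": [0, 0, 0], "twist": 0, "hand": 160}
    - {"travel": [0, 0, 0], "twist": 0, "hand": 130}
    - {"travel": [0, 0, 0], "twist": 0, "hand": 100}
    - {"travel": [0, 0, 0], "twist": 0, "hand": 70}
    - {"travel": [0, 0, 0], "twist": 0, "hand": 40}
    - {"travel": [0, 0, 0], "twist": 0, "hand": 0}
    - {"travel": [0, 0, 0], "twist": 0, "hand": 0}
    - {"travel": [0, 0, 0], "twist": 0, "hand": 0}
    - {"travel": [0, 0, 0], "twist": 0, "hand": 0}

```text
clock: 17.63
tool_pos: [0.5686, 0.2285, 0.2269]
eef_rot: [-1.135, -1.348, 1.34]
ft_force: [0.5, 0.2, -0.2]
finger_gap: 0.999
```

```bash
python3 - <<'E'
from fit import *
togo((*B,.21),10.35)
im=ctrl.get_image("side")[...,::-1].copy();cv2.imwrite("pics/side4.png",im)
cv2.imwrite("pics/c4.png",cv2.resize(im[190:290,200:295],None,fx=6,fy=6,interpolation=cv2.INTER_CUBIC))
E
```

```text
t 17.63 pos [0.5686 0.2285 0.2269] twist -0.01 travel mm [ 0.  16.8  6.2] down [ 0.0149 -0.0062 -0.9999] F [ 0.5  0.2 -0.2] T [ 0.07 -0.01  0.01] gap 0.999 q [ 0.17  0.13  0.11  1.54 -0.01 -0.01]
```

View pics/c4.png

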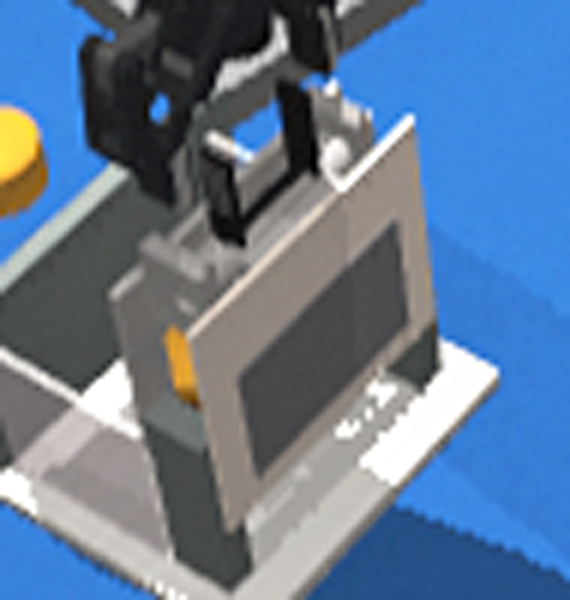

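The door swung upright and the tabs look spread. Retreating straight up.

>>> servo_tool:
  series:
    - {"travel": [0, -0.004, 0], "twist": 0, "hand": 0}
    - {"travel": [0, -0.008, 0], "twist": 0, "hand": 0}
    - {"travel": [0, -0.012, 0], "twist": 0, "hand": 0}
    - {"travel": [0, -0.015, 0], "twist": 0, "hand": 0}
    - {"travel": [0, -0.02, 0], "twist": 0, "hand": 0}
    - {"travel": [0, -0.02, 0], "twist": 0, "hand": 0}
    - {"travel": [0, -0.02, 0], "twist": 0, "hand": 0}
    - {"travel": [-0.02, -0.01, 0], "twist": 0, "hand": 0}
    - {"travel": [-0.03, 0, 0], "twist": 0, "hand": 0}
    - {"travel": [-0.03, 0, 0], "twist": 0, "hand": 0}
    - {"travel": [-0.03, 0, 0], "twist": 0, "hand": 0}
    - {"travel": [-0.03, 0, 0], "twist": 0, "hand": 0}
    - {"travel": [-0.03, 0, 0], "twist": 0, "hand": 0}
    - {"travel": [-0.02, 0, 0], "twist": 0, "hand": 0}
    - {"travel": [0, 0, 0], "twist": 0, "hand": 0}

```text
clock: 18.93
tool_pos: [0.6019, 0.0357, 0.3552]
eef_rot: [-1.141, -1.359, 1.34]
ft_force: [0.4, 0.1, -1.0]
finger_gap: 0.995
```

```bash
python3 - <<'E'
from fit import *
togo((*B,.21),10.35)
ims={}
for n in("side","top"):
    ims[n]=ctrl.get_image(n)[...,::-1].copy();cv2.imwrite(f"pics/{n}5.png",ims[n])
    for t in("door","tabs","panel_foot","dropper","jar_one"):
        for d in ctrl.tip_of(n,t): print(n,t,round(d["conf"],2),toworld(n,d["point"]).round(3))
f=lambda im,x,y:cv2.resize(im[y:y+95,x:x+80],None,fx=5,fy=5,interpolation=cv2.INTER_CUBIC)
cv2.imwrite("pics/c5.png",np.hstack([f(ims["side"],205,195),f(ims["top"],205,120)]))
S_=R.from_rotvec([0,0,np.radians(10.35)]).as_matrix();s=np.array([*B,.165+.0235])
for n in ims:
    print(n,[(k,proj(n,s+S_@np.array(l)).round(1)) for k,l in dict(tabLout=(0,.0275,.06),tabRout=(0,-.0275,.06),drawnL=(0,.0155,.06),drawnR=(0,-.0155,.06),tl=(-.022,.075,.008),bl=(-.022,.075,-.13),tr=(-.022,-.075,.008),br=(-.022,-.075,-.13)).items()])
E
```

```text
t 18.93 pos [0.6019 0.0357 0.3552] twist 0.27 travel mm [197.2 142.8   6.5] down [ 0.0253 -0.007  -0.9997] F [ 0.4  0.1 -1. ] T [ 0.04  0.04 -0.01] gap 0.995 q [-0.16  0.15  0.38  1.77 -0.   -0.34]
side door 0.71 [ 0.609 -0.436  0.004]
side door 0.64 [0.563 0.227 0.192]
side door 0.21 [0.416 0.421 0.002]
side tabs 0.96 [ 0.593 -0.473  0.017]
side tabs 0.72 [0.562 0.227 0.25 ]
side panel_foot 0.84 [0.543 0.223 0.063]
side panel_foot 0.59 [ 0.64  -0.36   0.004]
side dropper 0.76 [0.424 0.423 0.003]
side jar_one 0.81 [ 0.474 -0.008  0.003]
top door 0.94 [ 0.366 -0.184  0.005]
top door 0.77 [0.564 0.226 0.19 ]
top door 0.72 [ 0.608 -0.442  0.005]
top tabs 0.78 [0.558 0.221 0.253]
top tabs 0.69 [ 0.323 -0.186  0.013]
top tabs 0.59 [ 0.591 -0.471  0.015]
top panel_foot 0.96 [ 0.64  -0.357  0.003]
top panel_foot 0.64 [ 0.453 -0.177 -0.001]
top panel_foot 0.56 [0.544 0.228 0.061]
top dropper 0.46 [ 0.422  0.424 -0.002]
top jar_one 0.73 [ 0.47  -0.012  0.002]
side [('tabLout', array([235.2, 216.9])), ('tabRout', array([249.3, 203.7])), ('drawnL', array([238.3, 213.9])), ('drawnR', array([246.3, 206.5])), ('tl', array([232. , 246.2])), ('bl', array([238.8, 278.7])), ('tr', array([269.2, 209.9])), ('br', array([273.1, 242.9]))]
top [('tabLout', array([231.5, 167.4])), ('tabRout', array([249.3, 164.3])), ('drawnL', array([235.4, 166.7])), ('drawnR', array([245.4, 165. ])), ('tl', array([220.2, 180.9])), ('bl', array([227.5, 190.1])), ('tr', array([267.3, 172.6])), ('br', array([270.6, 182.4]))]
```

View pics/c5.png

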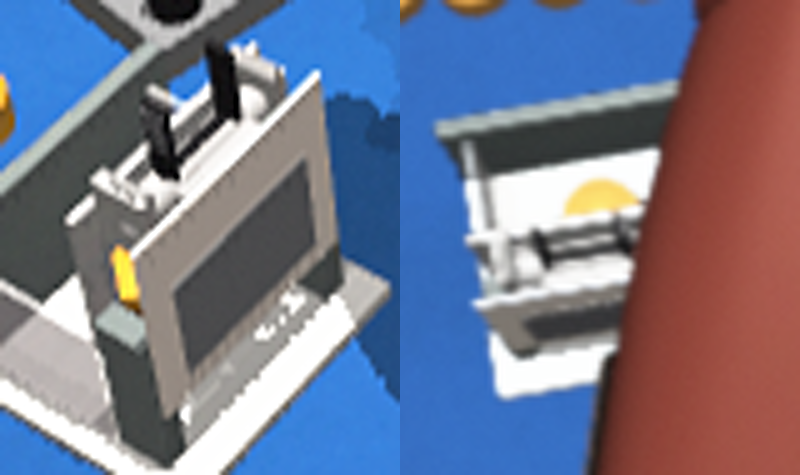

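The final picture shows the door hanging upright on station_b. Tab centres are about 13.4 px apart in the side view, against 12.8 predicted with pins out and 6.7 with pins drawn. Panel corners match the seated model to about 1 px, and the detected axis is (0.563, 0.227, 0.191). Handing in.

```bash
python3 -c "
from cell import ctrl
print(ctrl.hand_in())"
```

```text
the job is handed in; nothing more can be done
None
```

The guard door now hangs on station_b with both pins out. I let go of it, moved the arm clear, and handed in at about 19 s of the 58 s allowed.

- **Choice and grasp:** I took the hanging door, the largest of the three door-like things, and left the two smaller flat look-alikes on the table. I squeezed the tabs with 60 N and lifted the door off station_a. The wrist then carried about 3 N, which fits the door's weight.
- **Seating:** I lowered it until the cradle took the load at TCP z 0.227 m. The bracket's hinge axis is therefore about 24 mm above seat_b. The height did not change under 16 N or small sideways shifts before I opened the gripper.
- **Last checks:** The panel hangs upright. The tab spacing matches pins out, and the detected axis is (0.563, 0.227, 0.191) against the expected (0.563, 0.227, 0.189). The dropper and jar_one are where they stood. I did not measure jar_two again after the move.
- **What disagreed:** The door pitched about 7° in the grip while it was carried, but swung upright when released. Plan-position fits differed by up to about 4 mm between views. The pin tips are hidden inside the ears, so their engagement is inferred from the tab spread.

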